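# Ready the rubber stamp over the ink pad

## Task

Take the loose grey lid off the ink pad and lay it flat on the desk, right way up. Then pick up the wooden-handled rubber stamp, carry it across without disturbing the other things on the desk, and finish still holding it upright about a centimetre above the middle of the blue pad, its long side in line with the pad's long side. The stamp must never touch the pad or its case: keep hold of it at the end and do not put it down.

Things in the scene. Friction and masses are not known exactly. Their poses are not given: they have to be found in the camera images.
- pad_top (a point): Centre of the top of the blue felt ink pad (68 x 102 mm, long side along its y, z up), 20 mm above the desk. The pad lies in a metal case that is fixed to the desk: a dark foot 88 x 122 mm, 8 mm high, then a body 78 x 112 mm up to 18 mm. At the start the grey lid covers it. Left or right of the middle of the desk. The desk just beyond it (away from the robot, up to 0.20 m from its centre) is clear, enough for the lid; a thin monitor cable lies further back on the left.
- ink_lid: The loose grey lid of the ink pad, 85 x 119 mm (long side along y), 80 g nominal. Origin at the centre of its open lower rim, z up through its top. The rim starts 8 mm above the desk, resting on the case's foot; the flat top is 18 mm above the rim; 1.5 mm play all round; lift it straight up by about 20 mm to clear the case.
- lid_grip (a point): Middle of the black finger ridge on the lid, 29 mm above the lid's lower rim. The ridge is 12 mm wide (along x), 56 mm long (along y), and stands 22 mm proud of the lid's flat top (from 18 to 40 mm above the rim): pinch it across x from above. Axes as the lid's.
- stamp: The rubber stamp, 60 g nominal: a wooden base block 30 mm (x) by 52 mm (y), 17 mm high, with a turned wooden handle standing on it. Origin at the centre of its underside, z up through the handle. It starts standing upright on the desk on the other side of the obstacles from the pad.
- stamp_centre (a point): Centre of the stamp, 34 mm above its underside, on the axis of the handle. The round handle is up to 27 mm across and is best pinched from above at 45 to 52 mm above the underside; its top is 68 mm above the underside. Axes as the stamp's.
- stamp_face (a point): Centre of the stamp's underside (the rubber face), 34 mm below stamp_centre. Axes as the stamp's.
- ink_case: The fixed case of the ink pad; origin at the centre of its underside on the desk, axes as pad_top.
- hole_punch: Dark grey hole punch, 112 x 154 x 64 mm, loose, between stamp and pad. Leave it alone. Origin at the centre of its underside.
- tape_roll: Purple roll of packing tape lying flat, 100 mm across, 45 mm high, loose, between stamp and pad. Leave it alone. Origin at the centre of its underside.
- correction_bottle: White and green correction fluid bottle, 30 mm across, 74 mm high, standing loose further back. Leave it alone. Origin at the centre of its underside.
Mind the look-alikes: they are no part of the job. What is meant by the ink_case is not yellow, and is the larger of those in its own colour.

How it is judged:
By the outcome, as a careful person would: the job done as asked, in the order asked, and still so for the second after the job is handed in, while the arm keeps its last pose, push and grip.
It also fails if it takes over 61 s, if anything falls off the work surface, if the arm or the gripper's body presses on something with over 40 N, if the wrist force passes 120 N, or if a joint passes its speed limit or range.

## Robot

A 7-joint arm with a two-finger parallel gripper is mounted at the origin on a cart in front of the work surface, level with it; the furniture and walls round the work are solid. World frame = base frame: x ahead of the robot, y to its left, z up, the work surface at z = 0. Lengths are in mm, angles in degrees, forces in N, time in s.
With the tool pointing down it reaches from about 425 to 825 mm from the base axis. Payload 3.6 kg.
Tool frame: the origin (TCP) lies between the finger pads; the fingertips stand 25 mm ahead of it and the grasp point (between the pads) lies 6 mm ahead of it; x points along the fingers, y is the direction in which the jaws open and shut, and the axes are right-handed (so a half turn about x gives the same grasp; the last joint's range is limited). The gripper opens to 85 mm and grips with 20 to 120 N. Pads are 22 mm wide; open, the fingers measure 114 mm over their backs; the gripper's body (76 mm by 85 mm) begins 54 mm behind the grasp point. The pads swing forward as they close: fully open they stand 13 mm farther back than shut.
Start: joints at [75.43, 35.231, -0.722, 81.555, 0.464, 63.22, -2.315], TCP at [146.806, -633.177, 256.297] pointing down, gripper open.
Joint ranges: [-178.69, 178.69], [-17.37, 117.87], [-77.05, 75.6], [15.02, 138.74], [-78.02, 258.01], [0.78, 113.62], [-162.83, 162.83]. Speed limits (degrees/s): [159.86, 159.86, 180, 180, 180, 180, 180].

## Interface

Orientations are given as a 3x3 rotation matrix whose columns are the frame's x, y, z axes.
In Python, from station import manip, imaging, job gives the robot as it stands. The module is installed in compiled form; this text tells all that it offers.
- The arm moves only by the tool drive_tool, never from a script. Its arguments are lists of equal length, an entry for each row: "linear": the shift along the tool's x, y, z in mm, a list of three; "delta_rot": the turn, a rotation vector about the tool's x, y, z in rad, a list of three; "hand": the closure, from -1 (fully open) to 1 (shut). In form: {"linear": [[x, y, z], ...], "delta_rot": [[ax, ay, az], ...], "hand": [hand, ...]}. A call has 1 to 8 rows; each row is the pose to reach, as a shift and turn from the pose commanded when the call began, along the tool's axes at that moment; what a row does not reach only later rows make up. A row lasts 1/10 s, in which the tool goes at most 50 mm and 8.59 degrees, less where a joint would pass 70% of its speed; a pose out of reach is approached as far as the arm can. A call with a gripper value outside its range is refused whole. The fingers move at their own pace and stop on an object; "newtons" is the grip in N (left out, the last holds). Time passes only in rows, so rows that repeat a pose let the fingers close. It gives the time, the measured TCP pose, the force and the opening at its end, in the units of the state.
- manip.observe(): the state, without advancing time (a new reading comes with each control period).
- imaging.camera(name): name is "scene" or "top" or "wrist"; returns a dict with "pixels" (420x560x3 uint8, red, green, blue), "fx", "fy", "cx", "cy" (pixels), "world_to_cam" (4x4, takes a point from world to camera coordinates). Camera axes: x right, y up, looking along -z (the intrinsics and any distortion apply to the point x, -y, -z); pixel columns grow to the right and rows downward; lengths in mm; the calibration is good to about 2 mm. A picture is of the moment at which its call begins. There is no depth.
- job.close_job(): hands the job in, once; it reports no verdict.
Trained networks look in the newest picture that a camera, given by its name, has taken for a name from the list of things; names that differ only in an ending like _2 or _b are one class to them, and where a whole thing is asked for, a point or a joint stands for the part that bears it (a point fixed in the world has none). Each returns a list of dicts, best first, with "confidence" (0 to 1); they miss things now and then, are a little off and sometimes report something else, mostly with a low value. They report only what shows in the picture. A call takes as long as a camera call. They do not tell look-alikes from the thing itself.
- imaging.regions_of(camera, name): "mask" (420x560 bool, what is visible of it) and "rect" ([centre column, centre row, width, height] in pixels, round what is visible of it).
- imaging.pinpoint(camera, name): "at" ([column, row] in pixels: a listed point, or the origin of a listed thing).
The state is a dict: "time": time; "joint_positions": joint angles; "joint_vel": joint speeds; "tau": joint torques, N m; "ee_pos": TCP position; "tcp_rot": TCP orientation; "contact_force": force on the tool from outside, world axes, zero at the start; "ft_torque": the same for the moment, N m; "opening": finger opening in mm.
Only numpy, scipy, OpenCV 4.12 (cv2) and the standard library are available. Lean on these libraries where they do the work, as an engineer would, in place of code of your own. Each camera call takes 0.05 s, during which the arm holds its last target.

## Working session

There is one attempt and no reset: what is moved stays moved. The work goes in short steps, Python scripts to look and compute and a tool call to move; the robot and the scene stay as the last step left them, time stands still between calls to the robot, and variables do not carry over. Pictures are saved under pics/ and viewed, and the job is handed in when it is done.

Besides the shell and the picture viewer there is one more tool, called after "Emit:" as name(argument=value, ...) on one line, values as JSON. drive_tool: Moves the arm, as the interface text tells. Its arguments: {"type":"object","properties":{"linear":{"type":"array"},"delta_rot":{"type":"array"},"hand":{"type":"array"},"newtons":{"type":"number"}},"required":["linear","delta_rot","hand"]}

```bash
mkdir -p pics; cat > h.py <<'E'
import numpy as np, cv2
from station import manip, imaging, job
def cam(n,save=None):
    c=imaging.camera(n)
    if save: cv2.imwrite('pics/'+save+'.png',c['pixels'][:,:,::-1])
    return c
def proj(c,P):
    P=np.atleast_2d(P); q=(c['world_to_cam']@np.c_[P,np.ones(len(P))].T).T
    x,y,z=q[:,0],-q[:,1],-q[:,2]
    return np.c_[c['fx']*x/z+c['cx'],c['fy']*y/z+c['cy']]
def unproj(c,uv,h):
    uv=np.atleast_2d(uv); T=np.linalg.inv(c['world_to_cam'])
    d=np.c_[(uv[:,0]-c['cx'])/c['fx'],-(uv[:,1]-c['cy'])/c['fy'],-np.ones(len(uv))]@T[:3,:3].T
    o=T[:3,3]; return o+d*((h-o[2])/d[:,2])[:,None]
E
python3 - <<'E'
from h import *
s=manip.observe()
print({k:np.round(v,2).tolist() for k,v in s.items()})
for n in ['top','scene','wrist']:
    c=cam(n,n+'0')
    print(n,[k for k in c], c['fx'],c['cx'],c['cy'],np.round(np.linalg.inv(c['world_to_cam'])[:3,3]))
    if n=='wrist': continue
    for t,h in [('lid_grip',37),('ink_case',0),('stamp_centre',34),('stamp',0),('hole_punch',0),('tape_roll',0),('correction_bottle',0)]:
        for r in imaging.pinpoint(n,t): print(n,t,round(r['confidence'],2),np.round(r['at'],1),np.round(unproj(c,r['at'],h)[0]))
E
```

```text
{'time': 0.0, 'joint_positions': [75.43, 35.29, -0.72, 81.64, 0.47, 63.22, -2.31], 'joint_vel': [0.05, -0.0, -0.07, 0.06, -0.02, -0.07, 0.01], 'tau': [0.0, -46.92, 0.26, -17.1, 0.01, 0.01, 0.0], 'ee_pos': [146.63, -632.51, 255.14], 'tcp_rot': [[-0.0, 0.23, -0.97], [0.0, -0.97, -0.23], [-1.0, -0.0, 0.0]], 'contact_force': [-0.65, -0.28, -0.22], 'ft_torque': [-0.02, -0.01, -0.02], 'opening': 85.49}
top ['pixels', 'fx', 'fy', 'cx', 'cy', 'world_to_cam'] 393.69928295947227 289.3452086658781 207.7036868784601 [ 406.   19. 1088.]
top lid_grip 0.7 [391.1 247.7] [ 472. -280.   37.]
top ink_case 0.81 [341.3 211.2] [ 574. -153.    0.]
top ink_case 0.66 [217.3 205.6] [584. 194.   0.]
top stamp_centre 0.67 [197.7 256. ] [442. 234.  34.]
top stamp 0.66 [199.7 259.5] [434. 236.   0.]
top hole_punch 0.63 [290.6 265.6] [421. -13.   0.]
top tape_roll 0.7 [284.7 204.4] [591.   6.   0.]
top correction_bottle 0.53 [305. 151.] [747. -49.   0.]
scene ['pixels', 'fx', 'fy', 'cx', 'cy', 'world_to_cam'] 408.2401769883731 279.1280097855502 209.14203721976375 [ 199. -750.  459.]
scene lid_grip 0.57 [299.1 296.5] [ 468. -281.   37.]
scene ink_case 0.67 [249.4 192.9] [584. 224.   0.]
scene ink_case 0.58 [317.9 260.2] [ 582. -152.    0.]
scene stamp_centre 0.68 [229.8 244.4] [422. -71.  34.]
scene stamp_centre 0.61 [195.2 188.3] [437. 239.  34.]
scene stamp 0.74 [194.5 197.8] [436. 255.   0.]
scene hole_punch 0.72 [229.5 243.9] [440. -14.  -0.]
scene tape_roll 0.93 [288.7 227.3] [592.  -1.   0.]
scene correction_bottle 0.51 [357.5 224. ] [749. -56.   0.]
wrist ['pixels', 'fx', 'fy', 'cx', 'cy', 'world_to_cam'] 298.9078764826727 278.01658763822167 208.56527556776808 [ 217. -617.  374.]
```

View pics/top0.png

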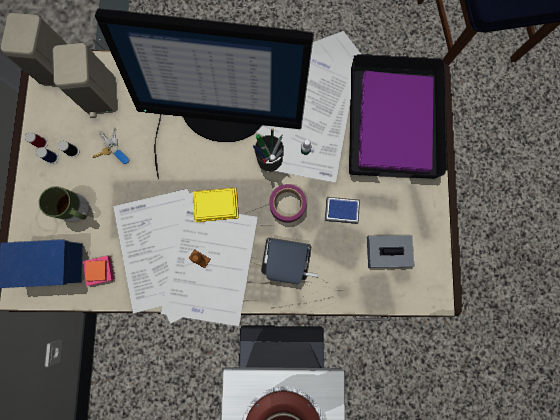

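View pics/scene0.png

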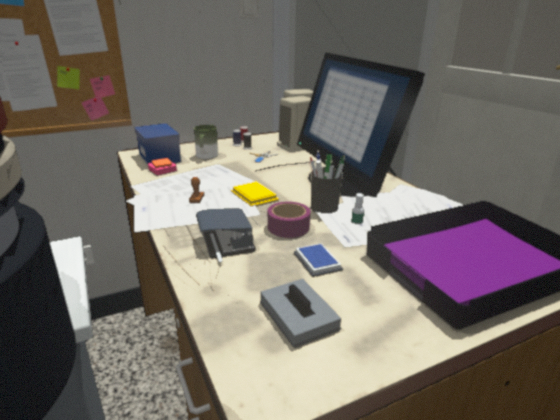

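```bash
python3 - <<'E'
import cv2,numpy as np
a=cv2.imread('pics/top0.png');b=cv2.imread('pics/scene0.png')
c1=cv2.resize(a[190:280,320:430],None,fx=5,fy=5,interpolation=2)[:450]
c2=cv2.resize(a[235:280,175:225],None,fx=5,fy=5,interpolation=2)
cv2.imwrite('pics/cropA.png',c1)
o=np.zeros((450,800,3),np.uint8); o[:225,:250]=c2
c3=cv2.resize(b[170:215,170:220],None,fx=5,fy=5,interpolation=2);o[225:450,:250]=c3
c4=cv2.resize(b[230:350,240:350],None,fx=3.75,fy=3.75,interpolation=2);o[:450,300:300+c4.shape[1]]=c4[:450]
cv2.imwrite('pics/cropB.png',o)
E
```

```text
(no output)
```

View pics/cropA.png

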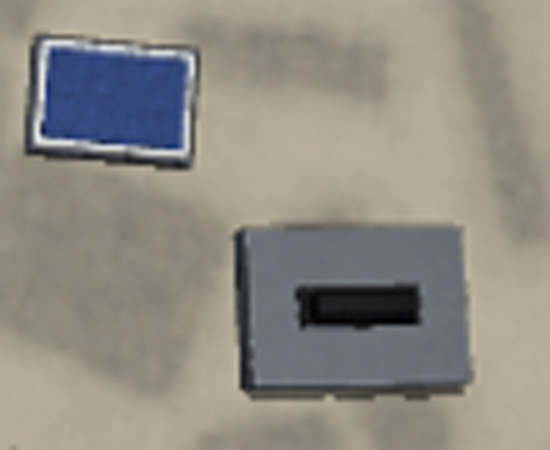

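View pics/cropB.png

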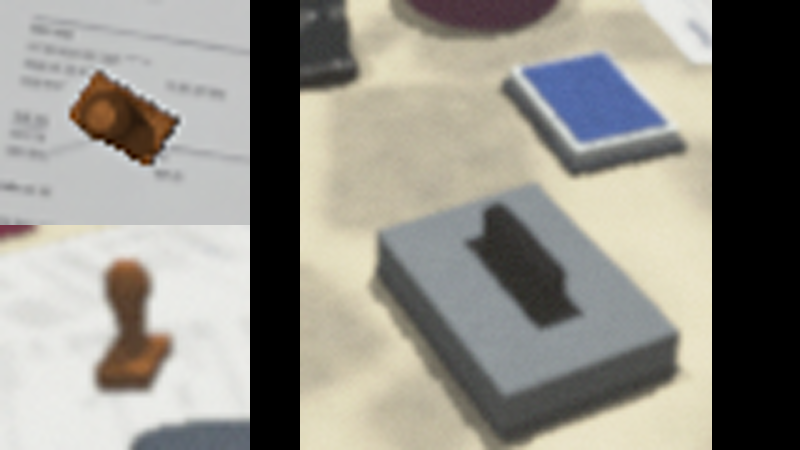

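```bash
cat >> h.py <<'E'
def plan(pos,yaw,steps=()):
    """yaw = world angle (deg) of tool y, tool pointing down"""
    s=manip.observe(); R=np.array(s['tcp_rot']);p=np.array(s['ee_pos'])
    a=np.radians(yaw); y=np.array([np.cos(a),np.sin(a),0]);x=np.array([0,0,-1.]);z=np.cross(x,y)
    Rt=np.c_[x,y,z]; rv=cv2.Rodrigues(R.T@Rt)[0].ravel()
    print('lin',np.round(R.T@(np.array(pos)-p),1),'rot',np.round(rv,3),'| at',np.round(p,1),'t',round(s['time'],2),'open',round(s['opening'],1),'F',np.round(s['contact_force'],1))
E
python3 - <<'E'
from h import *
c=cam('top')
corn=np.array([[243,228],[463,228],[468,380],[250,385]])/5+[320,190]
P=unproj(c,corn-0.4,26); print(np.round(P,1),P.mean(0))
for i in range(4): d=P[(i+1)%4]-P[i]; print(np.hypot(*d[:2]),np.degrees(np.arctan2(d[1],d[0])))
for n in ['top','scene']:
    c=cam(n)
    for t,h in [('ink_lid',8),('lid_grip',37),('pad_top',20),('stamp',0),('stamp_face',0)]:
        for r in imaging.pinpoint(n,t): print(n,t,round(r['confidence'],2),np.round(r['at'],1),np.round(unproj(c,r['at'],h)[0]))
plan((472,-280,230),0)
E
```

```text
[[ 505.8 -221.7   26. ]
 [ 507.9 -342.2   26. ]
 [ 425.9 -342.1   26. ]
 [ 421.4 -224.    26. ]] [ 465.22562269 -282.50257196   26.        ]
120.58293054786796 -88.99386513140139
81.99142537429832 179.90792163040038
118.15334680857056 92.18091858552201
84.40341085228299 1.6055209066239013
top ink_lid 0.62 [390.2 250.8] [ 466. -286.    8.]
top lid_grip 0.92 [391.6 253.5] [ 457. -281.   37.]
top pad_top 0.84 [215.3 204.9] [582. 197.  20.]
top pad_top 0.63 [343.7 211.7] [ 570. -156.   20.]
top stamp 0.53 [201.4 260.2] [432. 231.   0.]
top stamp_face 0.68 [202.2 257.2] [440. 229.   0.]
scene ink_lid 0.96 [296.8 309.9] [ 466. -278.    8.]
scene lid_grip 0.79 [298.2 297.3] [ 465. -282.   37.]
scene pad_top 0.85 [255.8 193. ] [582. 174.  20.]
scene pad_top 0.59 [315.4 255.2] [ 570. -160.   20.]
scene stamp 0.73 [198.5 200.8] [441. 232.   0.]
scene stamp_face 0.76 [197.7 200.8] [439. 233.   0.]
lin [  26.3 -270.6 -396.6] rot [-1.343 -0.     0.   ] | at [ 146.8 -633.2  256.3] t 1.5 open 85.3 F [-0.1  1.   0.5]
```

Emit:
drive_tool(linear=[[5,-27,-40],[10,-54,-80],[15,-81,-120],[20,-108,-160],[26,-135,-198],[26,-162,-240],[26,-190,-280],[26,-215,-320]], delta_rot=[[-0.14,0,0],[-0.28,0,0],[-0.42,0,0],[-0.56,0,0],[-0.7,0,0],[-0.84,0,0],[-0.98,0,0],[-1.12,0,0]], hand=[-1,-1,-1,-1,-1,-1,-1,-1])

```text
time: 2.3
ee_pos: [411.1, -349.8, 230.7]
tcp_rot: [[0.0, 0.977, -0.215], [-0.0, -0.215, -0.977], [-1.0, 0.001, 0.0]]
contact_force: [1.0, -1.0, -0.2]
opening: 85.3
```

```bash
python3 -c "
from h import *
plan((466,-282,200),1)"
```

```text
lin [ 30.7  39.  -78. ] rot [-0.235  0.    -0.001] | at [ 411.1 -349.8  230.7] t 2.3 open 85.3 F [ 1.  -1.  -0.2]
```

Emit:
drive_tool(linear=[[15,20,-39],[30,39,-78],[30,39,-78],[30,39,-78]], delta_rot=[[-0.12,0,0],[-0.235,0,0],[-0.235,0,0],[-0.235,0,0]], hand=[-1,-1,-1,-1])

```text
time: 2.7
ee_pos: [465.8, -283.0, 200.1]
tcp_rot: [[-0.001, 1.0, 0.014], [0.0, 0.014, -1.0], [-1.0, -0.001, -0.001]]
contact_force: [-0.3, -0.7, 0.3]
opening: 85.4
```

```bash
python3 - <<'E'
from h import *
c=cam('wrist','w1'); print(np.round(np.linalg.inv(c['world_to_cam']),2))
for t,h in [('lid_grip',37),('ink_lid',8)]:
    for r in imaging.pinpoint('wrist',t): print(t,round(r['confidence'],2),np.round(r['at'],1),np.round(unproj(c,r['at'],h)[0],1))
plan((466,-282,120),1)
E
```

```text
[[ 1.0000e+00 -1.0000e-02 -0.0000e+00  4.6581e+02]
 [ 1.0000e-02  9.6000e-01  2.8000e-01 -2.1133e+02]
 [-0.0000e+00 -2.8000e-01  9.6000e-01  3.1783e+02]
 [ 0.0000e+00  0.0000e+00  0.0000e+00  1.0000e+00]]
lid_grip 0.83 [280.6 197.7] [ 468.9 -282.2   37. ]
ink_lid 0.7 [277.6 190.5] [ 466.  -281.7    8. ]
lin [80.6  1.6 -4. ] rot [-0.009  0.001  0.   ] | at [ 464.4 -285.9  200.6] t 2.85 open 85.7 F [1.3 0.9 0.5]
```

View pics/w1.png

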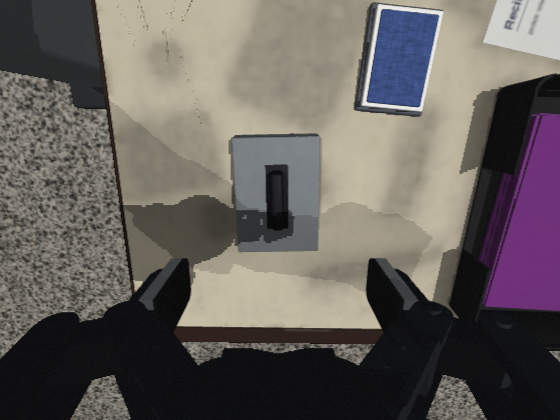

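```bash
python3 - <<'E'
from h import *
import cv2
a=cv2.imread('pics/w1.png')
cv2.imwrite('pics/w1c.png',cv2.resize(a[125:260,215:335],None,fx=4.4,fy=4.4,interpolation=2))
E
```

```text
(no output)
```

View pics/w1c.png

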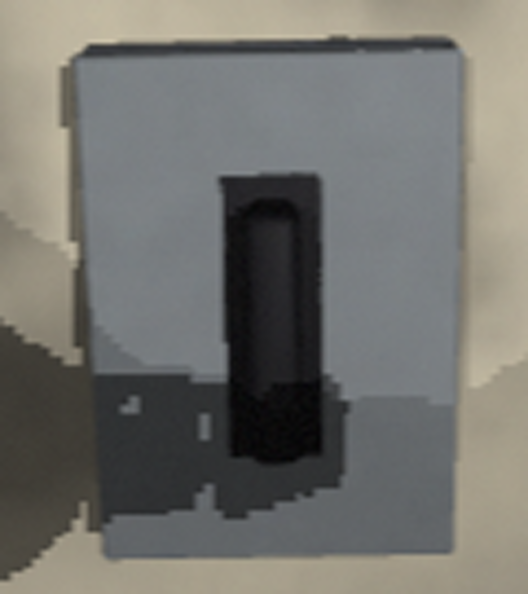

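```bash
python3 - <<'E'
from h import *
c=cam('wrist')
k=np.array([[75,55],[462,50],[452,553],[105,557]])/4.4+[215,125]
P=unproj(c,k,26);print(np.round(P,1),P.mean(0))
for i in range(4): d=P[(i+1)%4]-P[i]; print(np.hypot(*d[:2]),np.degrees(np.arctan2(d[1],d[0])))
k=np.array([[222,175],[320,175],[320,455],[232,455]])/4.4+[215,125]
P=unproj(c,k,26);print(np.round(P,1),P.mean(0))
plan((466,-282,120),1)
E
```

```text
[[ 420.9 -229.6   26. ]
 [ 504.6 -228.    26. ]
 [ 507.7 -346.2   26. ]
 [ 423.9 -347.9   26. ]] [ 464.27436715 -287.90691117   26.        ]
83.73617264613515 1.1253818274947316
118.26583557934748 -88.50000436021686
83.87318768258584 -178.8597815861192
118.28673754807976 91.43356222202826
[[ 452.6 -255.3   26. ]
 [ 474.4 -255.2   26. ]
 [ 475.4 -321.3   26. ]
 [ 454.6 -321.4   26. ]] [ 464.25603088 -288.30255363   26.        ]
lin [80.6  1.6 -4. ] rot [-0.009  0.001  0.   ] | at [ 464.4 -285.9  200.7] t 2.9 open 85.4 F [ 0.6  0.9 -0.5]
```

```bash
python3 - <<'E'
from h import *
c=cam('wrist','w2')
a=cv2.imread('pics/w2.png'); print(np.round(np.linalg.inv(c['world_to_cam'])[:3,3],1))
cv2.imwrite('pics/w2c.png',cv2.resize(a[125:260,215:335],None,fx=4.4,fy=4.4,interpolation=2))
E
```

```text
[ 464.8 -214.   318.3]
```

View pics/w2c.png

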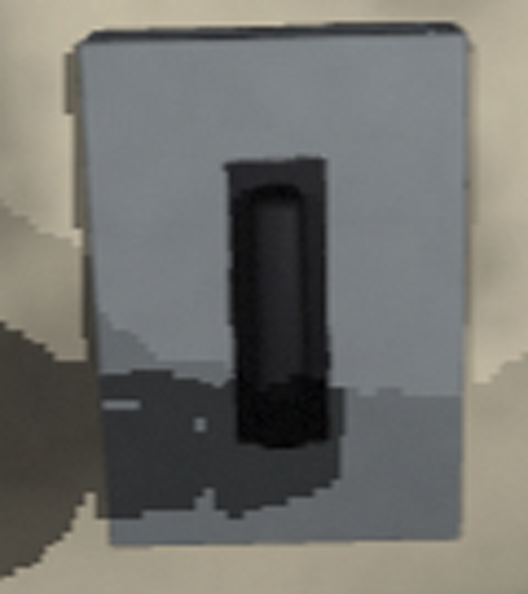

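```bash
python3 - <<'E'
from h import *
c=cam('wrist')
k=np.array([[82,42],[467,36],[460,537],[110,545]])/4.4+[215,125]
P=unproj(c,k,26);print(np.round(P,1),P.mean(0))
for i in range(4): d=P[(i+1)%4]-P[i]; print(np.hypot(*d[:2]),np.degrees(np.arctan2(d[1],d[0])))
plan((465.5,-284.5,60),1.4)
E
```

```text
[[ 422.6 -226.7   26. ]
 [ 505.7 -224.8   26. ]
 [ 509.6 -341.8   26. ]
 [ 425.3 -344.5   26. ]] [ 465.78947933 -284.43543816   26.        ]
83.0954692337758 1.2784230295329224
117.06183711072181 -88.08745047335077
84.35508962749554 -178.15961861530997
117.88201786323484 91.29786647930797
lin [140.6   0.9  -1.1] rot [-0.015  0.001 -0.   ] | at [ 464.6 -285.5  200.6] t 3.0 open 85.5 F [-0.6 -0.4 -0.7]
```

Emit:
drive_tool(linear=[[40,1,-1],[80,1,-1],[110,1,-1],[130,1,-1],[130,1,-1],[130,1,-1]], delta_rot=[[-0.01,0,0],[-0.015,0,0],[-0.015,0,0],[-0.015,0,0],[-0.015,0,0],[-0.015,0,0]], hand=[-1,-1,-1,-1,-1,-1])

```text
time: 3.6
ee_pos: [466.4, -283.6, 70.8]
tcp_rot: [[0.0, 1.0, 0.026], [-0.0, 0.026, -1.0], [-1.0, 0.0, 0.0]]
contact_force: [0.1, 0.1, 0.8]
opening: 85.5
```

```bash
python3 -c "
from h import *
cam('scene','s2');plan((465.5,-284.2,55),1.5);print(np.round(manip.observe()['joint_positions'],1))"
```

```text
lin [16.4 -1.5  0.4] rot [ 0.     0.001 -0.002] | at [ 466.9 -283.7   71.4] t 3.65 open 85.2 F [-1.3 -0.4  0.3]
[ 40.2  41.6 -17.5 108.8  21.7  32.7  10. ]
```

View pics/s2.png

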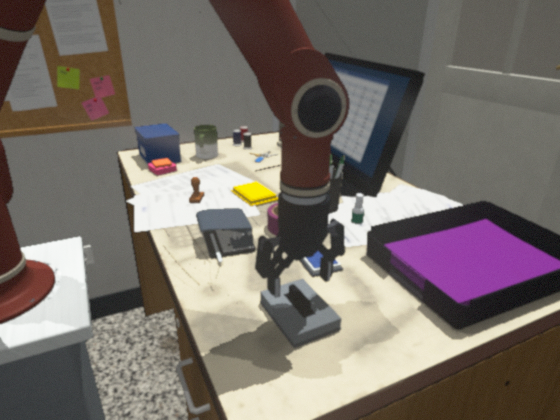

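The gripper straddles the lid's ridge (about 300,297). Lower and close gently.

Emit:
drive_tool(linear=[[8,-1,0],[15.5,-1.5,0],[15.5,-1.5,0],[15.5,-1.5,0],[15.5,-1.5,0],[15.5,-1.5,0],[15.5,-1.5,0],[15.5,-1.5,0]], delta_rot=[[0,0,0],[0,0,0],[0,0,0],[0,0,0],[0,0,0],[0,0,0],[0,0,0],[0,0,0]], hand=[-1,-1,0.2,1,1,1,1,1], newtons=40)

```text
time: 4.45
ee_pos: [465.1, -283.1, 55.1]
tcp_rot: [[0.001, 1.0, 0.027], [-0.0, 0.027, -1.0], [-1.0, 0.001, 0.0]]
contact_force: [-0.6, -0.3, 1.2]
opening: 11.5
```

```bash
python3 -c "
from h import *
plan((465.5,-284.2,85),1.5)"
```

```text
lin [-29.9   0.4   1.1] rot [ 0.001  0.    -0.001] | at [ 465.1 -283.1   55.1] t 4.45 open 11.5 F [-0.6 -0.3  1.2]
```

Emit:
drive_tool(linear=[[-6,0,0],[-14,0,0],[-24,0,0],[-40,0,0],[-55,0,0],[-55,0,0]], delta_rot=[[0,0,0],[0,0,0],[0,0,0],[0,0,0],[0,0,0],[0,0,0]], hand=[1,1,1,1,1,1])

```text
time: 5.05
ee_pos: [466.2, -283.7, 112.4]
tcp_rot: [[0.005, 1.0, 0.027], [-0.002, 0.027, -1.0], [-1.0, 0.005, 0.003]]
contact_force: [0.2, 0.4, -0.8]
opening: 11.0
```

```bash
python3 -c "
from h import *
cam('scene','s3');plan((590,-284,110),1.5)"
```

```text
lin [  1.5 124.5   3.9] rot [ 0.001  0.001 -0.003] | at [ 465.4 -283.4  111.1] t 5.1 open 10.6 F [ 0.1  0.6 -1.1]
```

View pics/s3.png

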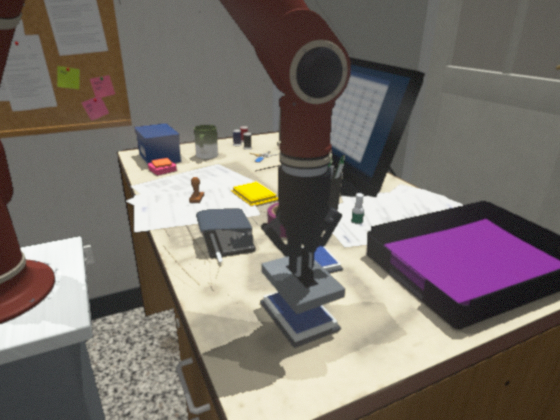

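Emit:
drive_tool(linear=[[0,20,0],[0,50,1],[0,85,2],[0,108,3],[0,117,3],[0,117,3],[0,117,3]], delta_rot=[[0,0,0],[0,0,0],[0,0,0],[0,0,0],[0,0,0],[0,0,0],[0,0,0]], hand=[1,1,1,1,1,1,1])

```text
time: 5.8
ee_pos: [579.9, -283.1, 109.0]
tcp_rot: [[-0.003, 1.0, 0.027], [0.0, 0.027, -1.0], [-1.0, -0.003, -0.0]]
contact_force: [-0.2, 0.8, -2.2]
opening: 10.9
```

```bash
python3 -c "
from h import *
cam('top','t4');plan((582,-284,47),1.5)"
```

```text
lin [62.2  2.5  0.7] rot [-0.    -0.     0.003] | at [ 579.7 -283.4  109.2] t 5.85 open 11.0 F [-0.3 -0.9 -1.4]
```

View pics/t4.png

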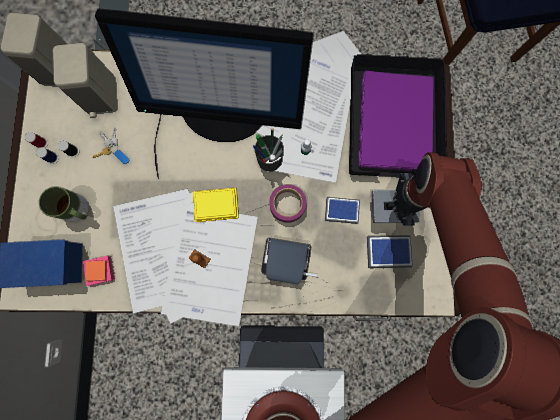

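Emit:
drive_tool(linear=[[25,1,0],[45,1,0],[53,1,0],[57,1,0],[59,1,0],[59,1,0]], delta_rot=[[0,0,0],[0,0,0],[0,0,0],[0,0,0],[0,0,0],[0,0,0]], hand=[1,1,1,1,1,1])

```text
time: 6.45
ee_pos: [583.0, -283.1, 51.5]
tcp_rot: [[0.001, 1.0, 0.027], [-0.0, 0.027, -1.0], [-1.0, 0.001, 0.0]]
contact_force: [-0.9, 0.2, -1.0]
opening: 11.2
```

```bash
python3 -c "
from h import *
plan((580,-284,47),1.5)"
```

```text
lin [ 4.5 -3.1  0.8] rot [ 0.001  0.    -0.001] | at [ 583.  -283.1   51.5] t 6.45 open 11.2 F [-0.9  0.2 -1. ]
```

Emit:
drive_tool(linear=[[1,0,0],[2,0,0],[3,0,0],[4,0,0],[4.5,0,0],[5,0,0],[5,0,0]], delta_rot=[[0,0,0],[0,0,0],[0,0,0],[0,0,0],[0,0,0],[0,0,0],[0,0,0]], hand=[1,1,1,1,1,1,1])

```text
time: 7.15
ee_pos: [582.9, -282.8, 47.2]
tcp_rot: [[0.0, 1.0, 0.027], [-0.0, 0.027, -1.0], [-1.0, 0.0, 0.0]]
contact_force: [-2.4, 1.0, 6.4]
opening: 10.7
```

Emit:
drive_tool(linear=[[0,0,0],[0,0,0],[0,0,0],[0,0,0],[-10,0,0],[-35,0,0],[-75,0,0],[-115,0,0]], delta_rot=[[0,0,0],[0,0,0],[0,0,0],[0,0,0],[0,0,0],[0,0,0],[0,0,0],[0,0,0]], hand=[0.2,0.2,0.2,0.2,0.2,0.2,0.2,0.2])

```text
time: 7.95
ee_pos: [582.5, -282.7, 162.2]
tcp_rot: [[-0.001, 1.0, 0.027], [0.001, 0.027, -1.0], [-1.0, -0.001, -0.001]]
contact_force: [0.4, -0.4, -0.4]
opening: 34.0
```

```bash
python3 - <<'E'
from h import *
cam('scene','s5')
c=cam('wrist','w5');np.save('w5T.npy',c['world_to_cam'])
plan((440,234,230),30);plan((440,234,230),-60);print(np.round(manip.observe()['joint_positions'],1))
E
```

```text
lin [ -66.2 -132.2 -521.3] rot [-0.497  0.008 -0.012] | at [ 587.  -283.8  168.4] t 8.05 open 34.0 F [ 0.3  0.2 -0.1]
lin [ -66.2 -132.2 -521.3] rot [ 1.074 -0.002 -0.015] | at [ 587.  -283.8  168.4] t 8.05 open 34.0 F [ 0.3  0.2 -0.1]
[ 35.8  41.4 -21.   87.4  17.1  53.6  11.1]
```

View pics/s5.png

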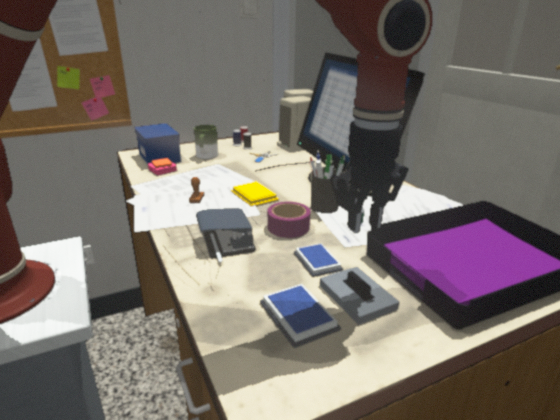

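View pics/w5.png

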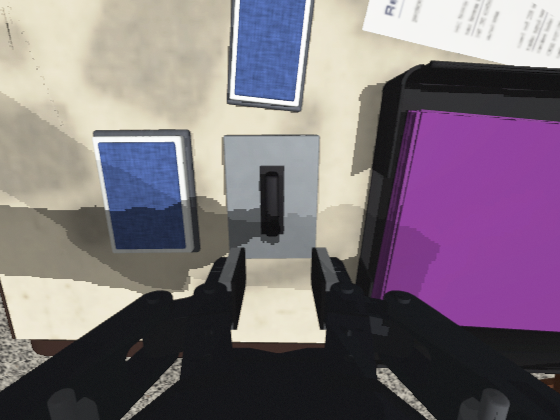

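Emit:
drive_tool(linear=[[-40,-8,-15],[-66,-18,-60],[-66,-30,-108],[-66,-42,-157],[-66,-54,-205],[-66,-66,-253],[-66,-78,-301],[-66,-90,-349]], delta_rot=[[0,0,0],[0.08,0,0],[0.16,0,0],[0.24,0,0],[0.32,0,0],[0.4,0,0],[0.48,0,0],[0.57,0,0]], hand=[-1,-1,-1,-1,-1,-1,-1,-1])

```text
time: 8.85
ee_pos: [482.6, 65.0, 227.2]
tcp_rot: [[0.001, 0.854, -0.52], [0.0, -0.52, -0.854], [-1.0, 0.001, -0.001]]
contact_force: [1.3, 0.6, 0.0]
opening: 85.5
```

```bash
python3 - <<'E'
from h import *
plan((440,233,220),-31)
E
```

```text
lin [   7.2 -123.7 -121.4] rot [-0.006 -0.001 -0.001] | at [482.6  65.  227.2] t 8.85 open 85.5 F [1.3 0.6 0. ]
```

Emit:
drive_tool(linear=[[3,-31,-31],[6,-62,-62],[7,-92,-91],[7,-115,-112],[7,-122,-120],[7,-122,-120],[7,-122,-120]], delta_rot=[[0,0,0],[0,0,0],[0,0,0],[0,0,0],[0,0,0],[0,0,0],[0,0,0]], hand=[-1,-1,-1,-1,-1,-1,-1])

```text
time: 9.55
ee_pos: [441.7, 227.1, 219.8]
tcp_rot: [[0.0, 0.855, -0.519], [-0.002, -0.519, -0.855], [-1.0, 0.001, 0.001]]
contact_force: [-0.0, 0.0, -0.6]
opening: 85.4
```

```bash
python3 - <<'E'
from h import *
c=cam('wrist','w6');np.save('w6T.npy',c['world_to_cam'])
a=c['pixels'][:,:,::-1]
for t,h in [('stamp_centre',34),('stamp',0)]:
    for r in imaging.pinpoint('wrist',t): print(t,round(r['confidence'],2),np.round(r['at'],1),np.round(unproj(c,r['at'],h)[0],1))
plan((440,233,220),-31)
# image pad and case from the top view, arm away
c=cam('top','t6'); p=c['pixels'].astype(int)
m=((p[:,:,2]-p[:,:,0]>50)).astype(np.uint8); m[:, :360]=0;m[:220]=0
ct=max(cv2.findContours(m,0,2)[0],key=cv2.contourArea).reshape(-1,2).astype(float)
P=unproj(c,ct,20)[:,:2].astype(np.float32); print('pad top view',cv2.minAreaRect(P))
c=dict(c);w=cv2.imread('pics/w5.png')[:,:,::-1].astype(int)
wc=imaging.camera('wrist');wc['world_to_cam']=np.load('w5T.npy')
m=((w[:,:,2]-w[:,:,0]>25)&(np.arange(560)<205)[None]).astype(np.uint8)
ct=max(cv2.findContours(m,0,2)[0],key=cv2.contourArea).reshape(-1,2).astype(float)
P=unproj(wc,ct,20)[:,:2].astype(np.float32); print('pad wrist',cv2.minAreaRect(P), ct.min(0),ct.max(0))
E
```

```text
stamp_centre 0.6 [270.3 191.9] [435.9 232.   34. ]
stamp 0.83 [273.7 182.6] [440.1 233.    0. ]
stamp 0.59 [268.9 190.2] [430.7 228.2   0. ]
lin [-0.2 -4.8 -4.4] rot [-0.006  0.001 -0.001] | at [441.9 226.8 219.8] t 9.7 open 85.0 F [ 0.4 -1.2 -0.8]
pad top view ((464.4618225097656, -282.8076171875), (65.00447082519531, 99.89512634277344), 0.9918548464775085)
pad wrist ((465.6914978027344, -283.7836608886719), (67.32624053955078, 100.80850219726562), 1.6429861783981323) [ 98. 142.] [184. 248.]
```

View pics/w6.png

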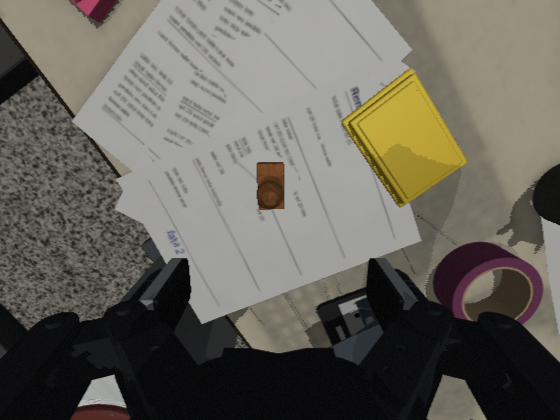

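View pics/t6.png

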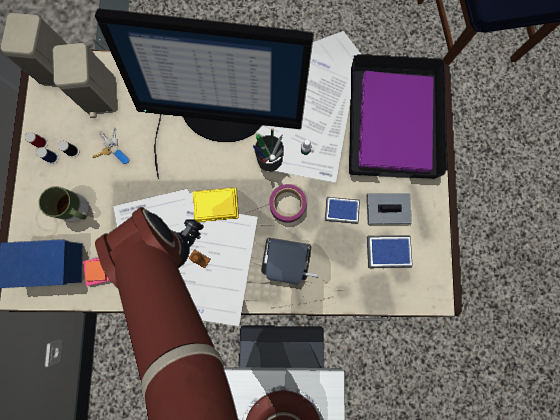

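```bash
python3 - <<'E'
from h import *
a=cv2.imread('pics/w6.png')
cv2.imwrite('pics/w6c.png',cv2.resize(a[155:220,240:300],None,fx=8,fy=8,interpolation=2))
E
```

```text
(no output)
```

View pics/w6c.png

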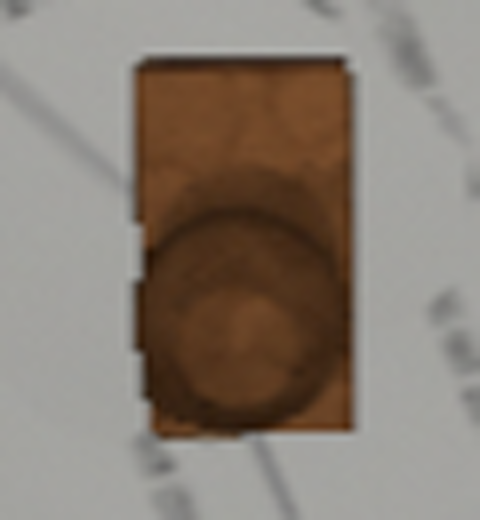

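```bash
python3 - <<'E'
from h import *
c=cam('wrist')
print(np.round(np.linalg.inv(c['world_to_cam'])[:3,3]-np.linalg.inv(np.load('w6T.npy'))[:3,3],1))
c['world_to_cam']=np.load('w6T.npy')
k=np.array([[138,65],[350,65],[355,430],[152,435]])/8+[240,155]-.25
P=unproj(c,k,17);print(np.round(P,1),P.mean(0))
for i in range(4): d=P[(i+1)%4]-P[i]; print(np.hypot(*d[:2]),np.degrees(np.arctan2(d[1],d[0])))
print('knob',unproj(c,np.array([[242,318]])/8+[240,155]-.25,50))
plan((440,233,120),-31)
E
```

```text
[-0.   0.2  0.1]
[[438.1 263.3  17. ]
 [462.3 248.6  17. ]
 [436.7 204.7  17. ]
 [412.1 218.8  17. ]] [437.2566446  233.82995694  17.        ]
28.33225251598348 -31.325786659963
50.85123269233251 -120.23895079277429
28.36926947298996 150.1406307646603
51.57659136520721 59.71495685769698
knob [[436.57920757 232.92827118  50.        ]]
lin [99.9 -4.  -3.7] rot [-0.004  0.    -0.   ] | at [441.5 227.8 219.9] t 9.85 open 85.4 F [ 0.1 -0.2 -0.5]
```

```bash
python3 - <<'E'
from h import *
plan((437,233.3,110),-30.4)
E
```

```text
lin [109.9  -6.7  -2.4] rot [-0.015  0.    -0.   ] | at [441.5 227.8 219.9] t 9.85 open 85.4 F [ 0.1 -0.2 -0.5]
```

Emit:
drive_tool(linear=[[10,-6.5,-2.5],[45,-6.5,-2.5],[80,-6.5,-2.5],[105,-6.5,-2.5],[110,-6.5,-2.5],[110,-6.5,-2.5],[110,-6.5,-2.5]], delta_rot=[[-0.015,0,0],[-0.015,0,0],[-0.015,0,0],[-0.015,0,0],[-0.015,0,0],[-0.015,0,0],[-0.015,0,0]], hand=[-1,-1,-1,-1,-1,-1,-1])

```text
time: 10.55
ee_pos: [437.3, 235.2, 110.7]
tcp_rot: [[0.002, 0.864, -0.503], [0.001, -0.503, -0.864], [-1.0, 0.001, -0.002]]
contact_force: [0.6, -0.3, -0.0]
opening: 85.3
```

```bash
python3 - <<'E'
from h import *
cam('wrist','w7')
plan((437,233.3,55),-30.4)
E
```

```text
lin [56.1  0.4  2. ] rot [ 0.003 -0.003 -0.001] | at [437.5 235.2 111.1] t 10.6 open 85.4 F [-0.8  0.3  1.1]
```

View pics/w7.png

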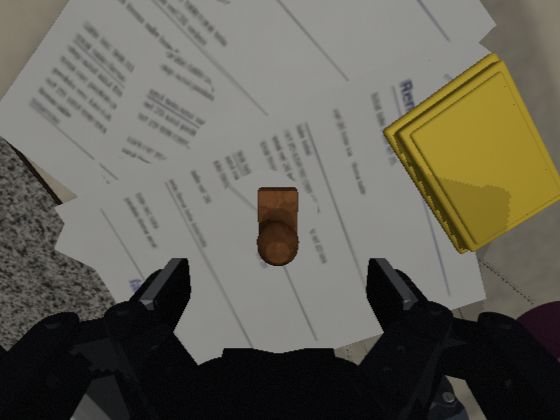

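The stamp is centred between the fingers (col 278, knob at 277,243). I descend and close on it.

Emit:
drive_tool(linear=[[25,0,1],[45,0,2],[56,0,2],[56,0,2],[56,0,2],[56,0,2],[56,0,2],[56,0,2]], delta_rot=[[0,0,0],[0,0,0],[0,0,0],[0,0,0],[0,0,0],[0,0,0],[0,0,0],[0,0,0]], hand=[-1,-1,-1,-1,0,0.6,1,1], newtons=40)

```text
time: 11.4
ee_pos: [436.1, 232.9, 54.4]
tcp_rot: [[0.001, 0.864, -0.504], [0.001, -0.504, -0.864], [-1.0, 0.001, -0.001]]
contact_force: [-0.0, -0.3, -0.9]
opening: 28.2
```

Emit:
drive_tool(linear=[[0,0,0],[0,0,0]], delta_rot=[[0,0,0],[0,0,0]], hand=[1,1])

```text
time: 11.6
ee_pos: [436.0, 233.0, 54.5]
tcp_rot: [[0.001, 0.864, -0.504], [0.001, -0.504, -0.864], [-1.0, 0.0, -0.001]]
contact_force: [-0.6, -0.6, 5.4]
opening: 24.0
```

Emit:
drive_tool(linear=[[-5,0,0],[-15,0,0],[-35,0,0],[-65,0,0],[-100,0,0],[-130,0,0],[-130,0,0],[-130,0,0]], delta_rot=[[0,0,0],[0,0,0],[0,0,0],[0,0,0],[0,0,0],[0,0,0],[0,0,0],[0,0,0]], hand=[1,1,1,1,1,1,1,1])

```text
time: 12.4
ee_pos: [435.8, 232.6, 184.6]
tcp_rot: [[0.001, 0.864, -0.504], [0.0, -0.504, -0.864], [-1.0, 0.001, -0.001]]
contact_force: [-0.3, -0.5, -1.3]
opening: 23.8
```

```bash
python3 - <<'E'
from h import *
cam('wrist','w8');cam('scene','s8')
plan((465.5,-283.7,190),1.5)
a=cv2.imread('pics/s8.png');b=cv2.imread('pics/w8.png')
cv2.imwrite('pics/s8c.png',np.hstack([cv2.resize(a[80:230,130:280],None,fx=2.66,fy=2.66)[:399,:399],cv2.resize(b[150:350,180:380],None,fx=1.995,fy=1.995)[:399,:399]]))
E
```

```text
lin [ -6.4 286.2 430.1] rot [-0.554  0.002  0.002] | at [435.  232.1 183. ] t 12.5 open 24.1 F [ 0.1  0.5 -0.8]
```

View pics/s8c.png

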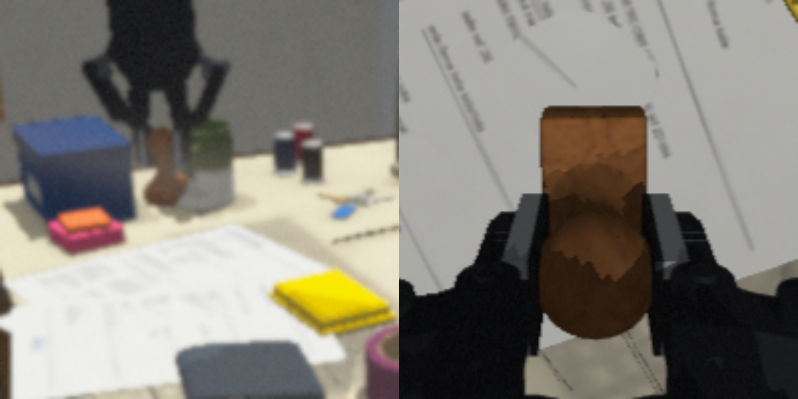

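Emit:
drive_tool(linear=[[-3,21,17],[-8,47,42],[-10,76,71],[-10,105,101],[-10,132,131],[-10,154,165],[-10,174,199],[-10,194,234]], delta_rot=[[-0.02,0,0],[-0.06,0,0],[-0.1,0,0],[-0.14,0,0],[-0.18,0,0],[-0.22,0,0],[-0.26,0,0],[-0.3,0,0]], hand=[1,1,1,1,1,1,1,1])

```text
time: 13.3
ee_pos: [484.5, -68.6, 192.3]
tcp_rot: [[-0.003, 0.975, -0.224], [0.001, -0.224, -0.975], [-1.0, -0.003, -0.0]]
contact_force: [-0.6, 0.1, -0.5]
opening: 23.8
```

```bash
python3 - <<'E'
from h import *
plan((465.5,-283.7,190),1.5)
E
```

```text
lin [  2.2  29.7 213.9] rot [-0.252 -0.     0.003] | at [484.5 -68.6 192.3] t 13.3 open 23.8 F [-0.6  0.1 -0.5]
```

Emit:
drive_tool(linear=[[0,5,38],[0,10,76],[0,16,114],[2,21,152],[2,26,185],[2,29,206],[2,30,213],[2,30,213]], delta_rot=[[-0.05,0,0],[-0.09,0,0],[-0.13,0,0],[-0.17,0,0],[-0.21,0,0],[-0.24,0,0],[-0.252,0,0],[-0.252,0,0]], hand=[1,1,1,1,1,1,1,1])

```text
time: 14.1
ee_pos: [465.7, -281.7, 190.5]
tcp_rot: [[-0.002, 1.0, 0.022], [0.002, 0.022, -1.0], [-1.0, -0.002, -0.002]]
contact_force: [-0.0, -0.1, -0.0]
opening: 23.8
```

```bash
python3 - <<'E'
from h import *
cam('wrist','w9');cam('scene','s9');cam('top','t9')
plan((465.5,-283.7,120),1.5)
a=cv2.imread('pics/s9.png');b=cv2.imread('pics/w9.png')
cv2.imwrite('pics/s9c.png',np.hstack([cv2.resize(a[200:350,230:380],None,fx=2.66,fy=2.66)[:399,:399],cv2.resize(b[50:350,130:430],None,fx=1.333,fy=1.333)[:399,:399]]))
E
```

```text
lin [71.5 -1.5  4.7] rot [ 0.001 -0.002  0.   ] | at [ 466.9 -279.1  191.5] t 14.25 open 23.9 F [ 0.1 -0.1 -0.2]
```

View pics/s9c.png

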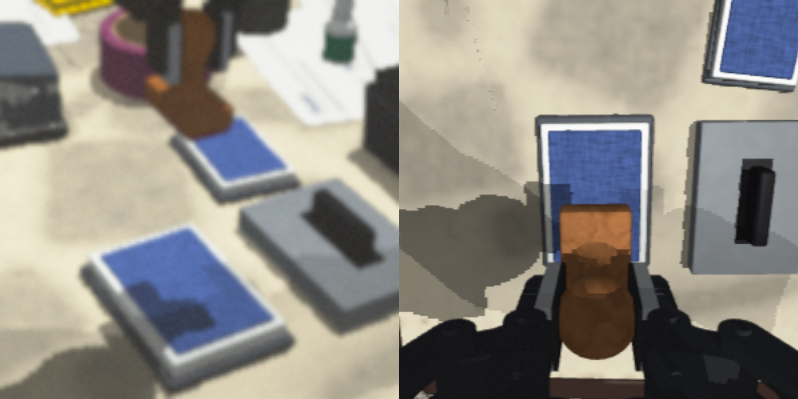

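View pics/s9.png

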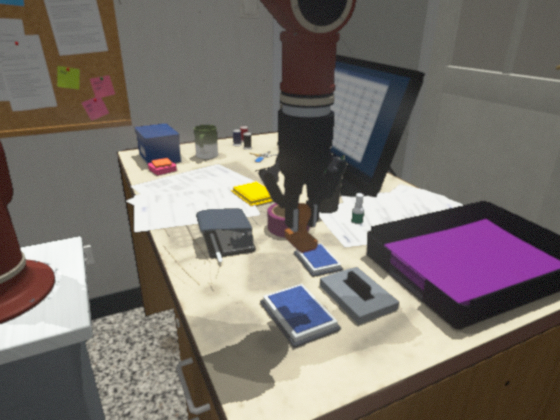

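Emit:
drive_tool(linear=[[15,-1.5,4],[35,-1.5,4.5],[55,-1.5,4.5],[70,-1.5,4.5],[79,-1.5,4.5],[82,-1.5,4.5],[82,-1.5,4.5],[82,-1.5,4.5]], delta_rot=[[0,0,0],[0,0,0],[0,0,0],[0,0,0],[0,0,0],[0,0,0],[0,0,0],[0,0,0]], hand=[1,1,1,1,1,1,1,1])

```text
time: 15.05
ee_pos: [465.8, -285.8, 110.6]
tcp_rot: [[0.001, 1.0, 0.024], [-0.001, 0.024, -1.0], [-1.0, 0.001, 0.001]]
contact_force: [1.7, 0.1, -0.3]
opening: 23.9
```

Emit:
drive_tool(linear=[[0,0,0],[0,0,0],[0,0,0]], delta_rot=[[0,0,0],[0,0,0],[0,0,0]], hand=[1,1,1])

```text
time: 15.35
ee_pos: [465.3, -286.1, 110.2]
tcp_rot: [[0.001, 1.0, 0.024], [-0.0, 0.024, -1.0], [-1.0, 0.001, 0.0]]
contact_force: [-0.4, -0.1, -0.6]
opening: 23.9
```

```bash
cat > ov.py <<'E'
from h import *
import sys
tag=sys.argv[1]
s=manip.observe();R=np.array(s['tcp_rot']);p=np.array(s['ee_pos'])
# stamp frame in tool: stamp z=-tool x, stamp x=tool y, stamp y=-tool z ; face 54.5 ahead
def st(x,y,z): return p+R@np.array([54.5-z,x,-y])
base=[st(x,y,z) for z in (0,17) for x,y in ((-15,-26),(15,-26),(15,26),(-15,26))]
th=np.linspace(0,6.28,24)
a=np.radians(1.5);M=np.array([[np.cos(a),-np.sin(a)],[np.sin(a),np.cos(a)]])
pad=[np.r_[np.array([465.5,-283.7])+M@np.array(q),20] for q in ((-34,-51),(34,-51),(34,51),(-34,51))]
out=[]
for n,sl in (('scene',(210,345,230,365)),('wrist',(90,380,130,420))):
    c=cam(n);im=cv2.resize(c['pixels'][sl[0]:sl[1],sl[2]:sl[3],::-1],(399,399),interpolation=2).copy();f=399/(sl[1]-sl[0])
    def T(P): return ((proj(c,np.array(P))-[sl[2],sl[0]]+.5)*f).astype(np.int32)
    b=T(base); g=(0,255,0)
    cv2.polylines(im,[b[:4]],1,g,1);cv2.polylines(im,[b[4:]],1,(0,255,255),1)
    cv2.polylines(im,[T(pad)],1,(255,0,255),1)
    out.append(im)
cv2.imwrite('pics/ov%s.png'%tag,np.hstack(out))
print('face',np.round(st(0,0,0),1),'tilt',np.round(np.degrees(np.arccos(-R[2,0])),2))
plan((465.5,-283.7,85),1.5)
E
python3 ov.py a
```

```text
face [ 465.3 -286.1   55.7] tilt 0.04
lin [25.   0.4 -2.3] rot [-0.002  0.    -0.   ] | at [ 465.2 -286.   110. ] t 15.45 open 24.4 F [-0.5 -0.4 -0.9]
```

View pics/ova.png

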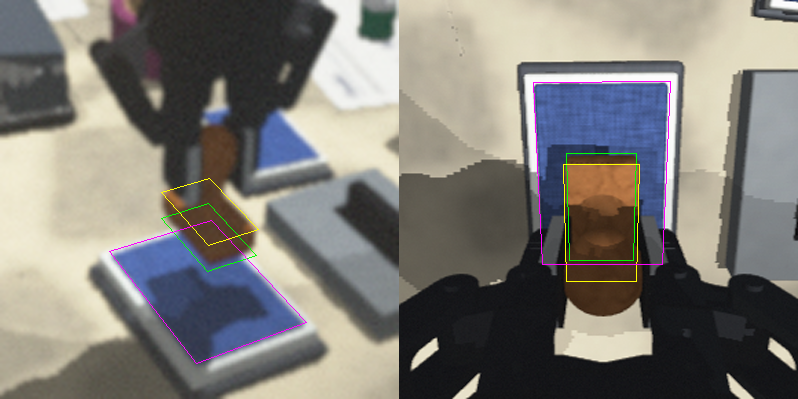

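Emit:
drive_tool(linear=[[5,0,-1],[10,0.3,-2],[16,0.3,-2.3],[20,0.3,-2.3],[20,0.3,-2.3],[20,0.3,-2.3],[20,0.3,-2.3]], delta_rot=[[0,0,0],[0,0,0],[0,0,0],[0,0,0],[0,0,0],[0,0,0],[0,0,0]], hand=[1,1,1,1,1,1,1])

```text
time: 16.15
ee_pos: [465.6, -283.7, 90.0]
tcp_rot: [[0.0, 1.0, 0.024], [-0.0, 0.024, -1.0], [-1.0, 0.0, 0.0]]
contact_force: [0.4, -0.4, 0.2]
opening: 23.7
```

```bash
sed -e 's/(210,345,230,365)/(255,345,255,345)/' -e 's/(90,380,130,420)/(170,330,200,360)/' -e 's/399/600/g' ov.py > ov2.py
sed -i 's#np.hstack(out))#out[0]);cv2.imwrite("pics/ovw%s.png"%tag,out[1])#' ov2.py
python3 ov2.py b
```

```text
face [ 465.6 -283.7   35.5] tilt 0.02
lin [ 5.  -0.1  0. ] rot [-0.002  0.    -0.   ] | at [ 465.6 -283.7   90. ] t 16.25 open 23.7 F [ 0.1  0.5 -0.1]
```

View pics/ovb.png

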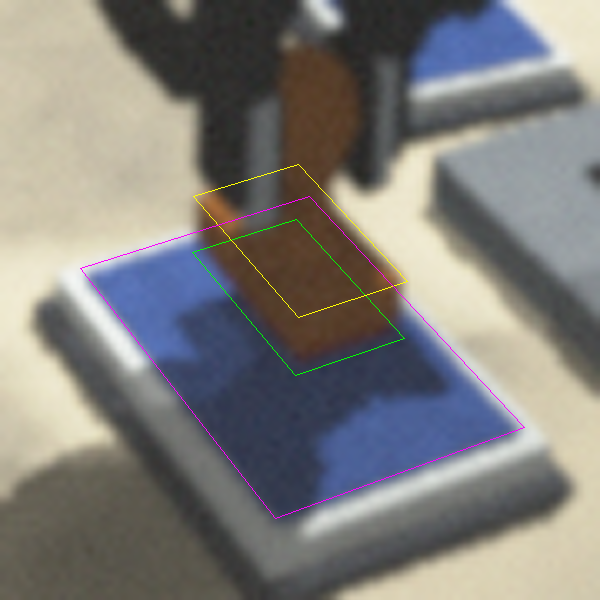

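View pics/ovwb.png

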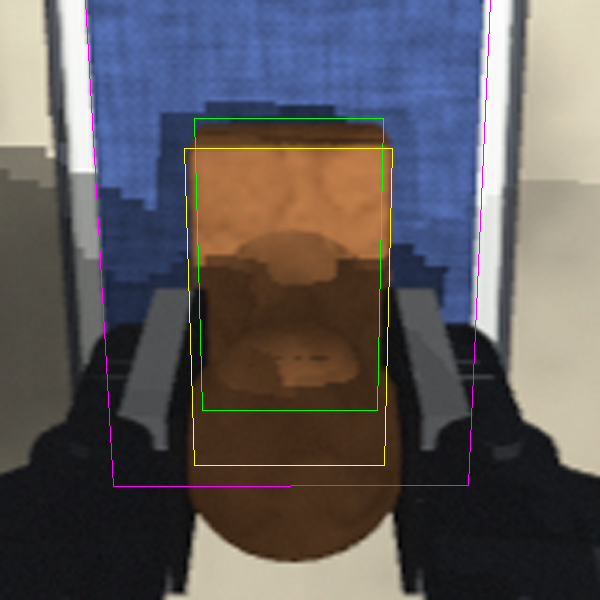

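```bash
python3 - <<'E'
from h import *
c=cam('scene');im=cv2.imread('pics/scene0.png')
a=np.radians(-30.4)
def st(x,y,z): return [437+np.cos(a)*x-np.sin(a)*y,233.3+np.sin(a)*x+np.cos(a)*y,z]
o=[]
for (C,im,sl) in ((c,im,(165,215,170,220)),(cam('top'),cv2.imread('pics/top0.png'),(235,285,175,225))):
    f=8;z=cv2.resize(im[sl[0]:sl[1],sl[2]:sl[3]],None,fx=f,fy=f,interpolation=2)
    raw=z.copy()
    for h,col in((0,(0,255,0)),(17,(0,255,255))):
        P=[st(x,y,h) for x,y in ((-15,-26),(15,-26),(15,26),(-15,26))]
        cv2.polylines(z,[((proj(C,P)-[sl[2],sl[0]]+.5)*f).astype(np.int32)],1,col,1)
    q=((proj(C,[st(0,0,68)])-[sl[2],sl[0]]+.5)*f).astype(int)[0]; cv2.circle(z,tuple(int(v) for v in q),4,(0,0,255),1)
    o.append(z)
cv2.imwrite('pics/st0.png',np.hstack(o))
E
```

```text
(no output)
```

View pics/st0.png

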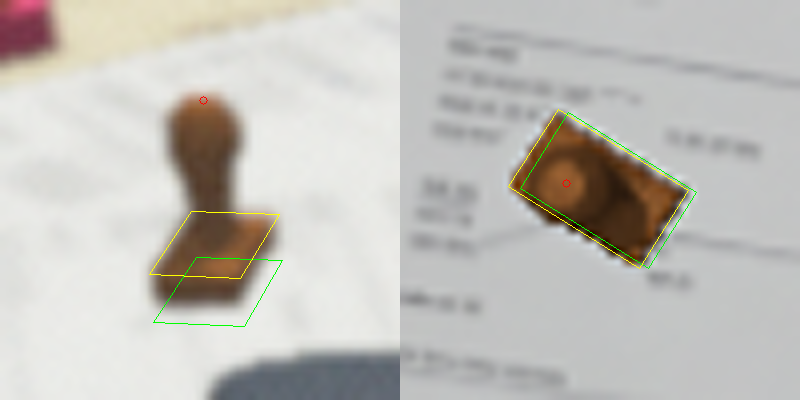

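```bash
python3 - <<'E'
from h import *
c=cam('scene','s11')
for n in('stamp_face','stamp_centre','pad_top'):
    for r in imaging.pinpoint('scene',n): print(n,round(r['confidence'],2),np.round(r['at'],1))
print('pred face/centre/pad',np.round(proj(c,[[465.6,-283.7,35.5],[465.6,-283.7,69.5],[465.5,-283.7,20]]),1))
a=cv2.imread('pics/scene0.png');b=cv2.imread('pics/s11.png')
print(a[195:212,193].tolist()); 
z=np.hstack([cv2.resize(a[182:210,182:210],(399,399),interpolation=0),cv2.resize(b[275:315,280:320],(399,399),interpolation=0)])
z=np.clip(z.astype(float)*1.5,0,255).astype(np.uint8)
cv2.imwrite('pics/z.png',z)
E
```

```text
stamp_face 0.59 [301. 297.]
stamp_centre 0.57 [302.4 281.6]
stamp_centre 0.39 [356.3 294. ]
pad_top 0.96 [313.2 258.8]
pad_top 0.87 [254.9 191.8]
pad_top 0.82 [296.5 307.8]
pred face/centre/pad [[299.  298.6]
 [299.6 281.6]
 [298.6 306.2]]
[[52, 75, 101], [52, 72, 102], [48, 72, 104], [46, 79, 115], [47, 76, 112], [51, 72, 97], [48, 66, 86], [80, 91, 105], [153, 155, 162], [208, 214, 211], [222, 225, 224], [225, 227, 227], [225, 228, 227], [226, 229, 230], [228, 230, 230], [228, 231, 230], [229, 233, 233]]
```

View pics/z.png

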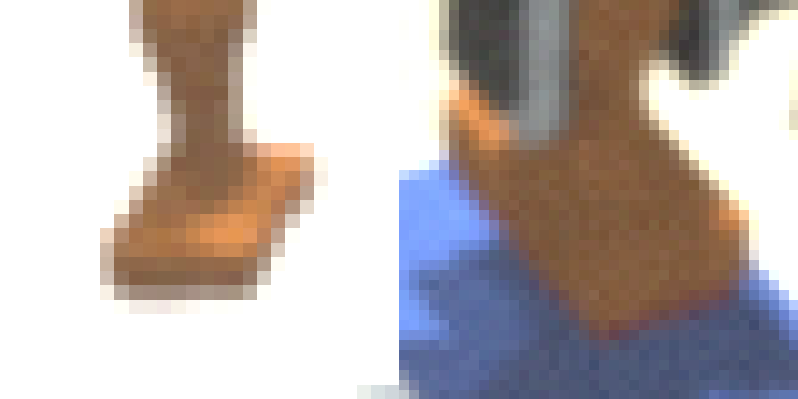

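Emit:
drive_tool(linear=[[2,0,0.5],[4,0,0.7],[5.5,0,0.7],[6,0,0.7],[6,0,0.7],[6,0,0.7],[6,0,0.7]], delta_rot=[[0,0,0],[0,0,0],[0,0,0],[0,0,0],[0,0,0],[0,0,0],[0,0,0]], hand=[1,1,1,1,1,1,1])

```text
time: 17.25
ee_pos: [465.5, -284.3, 83.9]
tcp_rot: [[0.0, 1.0, 0.024], [0.0, 0.024, -1.0], [-1.0, 0.0, -0.0]]
contact_force: [0.0, -0.1, -0.6]
opening: 23.9
```

```bash
python3 ov2.py c; python3 -c "
from h import *
cam('top','t12')"
```

```text
face [ 465.5 -284.3   29.4] tilt 0.01
lin [-1.1  0.  -0.6] rot [-0.002  0.    -0.   ] | at [ 465.5 -284.3   83.9] t 17.35 open 23.9 F [-0.4  0.2 -0.8]
```

View pics/ovc.png

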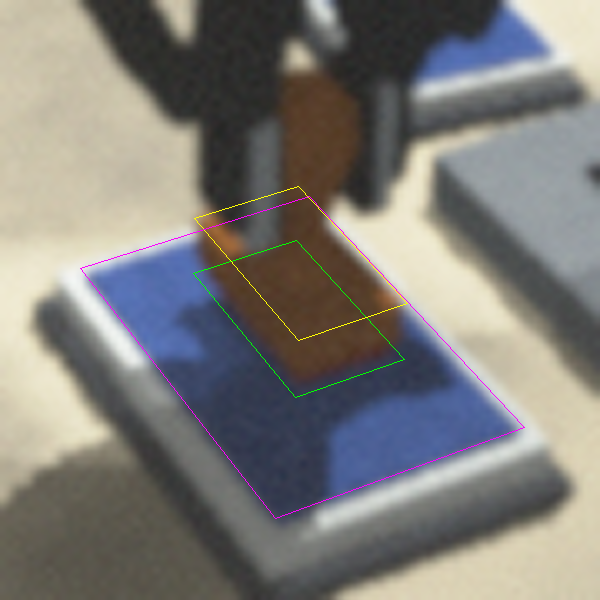

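View pics/ovwc.png

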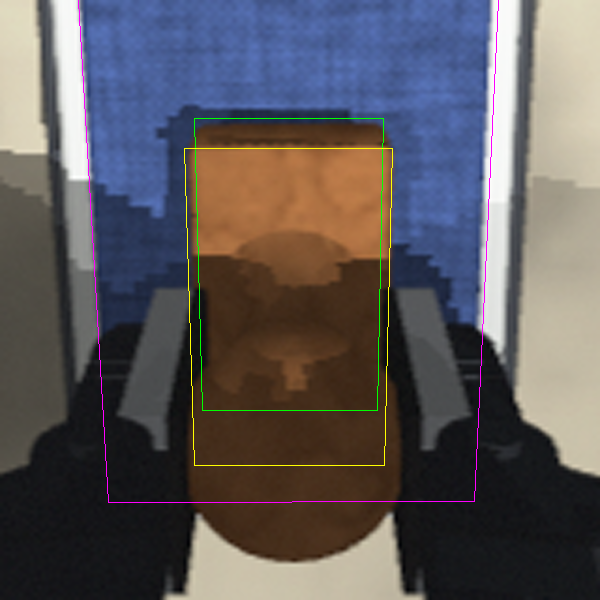

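View pics/t12.png

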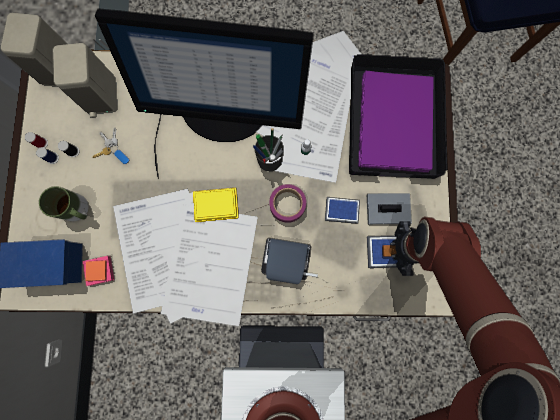

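```bash
python3 -c "
from h import *
print(job.close_job())"
```

```text
the job is handed in; nothing more can be done
None
```

The job is handed in at about 17.5 s of the 61 s allowed, with the stamp still held about 1 cm above the middle of the blue pad. No verdict was reported.

**What I did**
- **Lid:** I lifted it straight off the larger, grey-lidded case. It now lies flat and right way up on the clear desk just beyond the case, at about (583, -283) mm.
- **Stamp:** I pinched it by the handle, carried it over the hole punch and tape roll with its underside about 13 cm above the desk, and lowered it over the pad.

**Last checks**
- **Position:** By the arm's readings the stamp face is at (465.5, -284.3, 29.4) mm. The pad centre measured (465.5, -283.7, 20) mm, so the gap is about 9.4 mm.
- **Alignment:** The tool is about 0.1° from the pad's measured direction and vertical to 0.01°. I had no precise measure of the stamp's own tilt, but it looked upright in the wrist and scene pictures.
- **Contact:** The grip is steady at 24 mm, with no contact force above sensor noise. The last top picture shows the other objects where they started.

**Where checks disagreed:** The scene camera showed the stamp 2–4 mm higher relative to the pad than the arm's readings. The wrist camera suggested it was slightly lower, if anything. I went with the arm's readings; the real gap is probably 7–13 mm.

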